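# Set the forge's click regulator and open the gas valve

## Task

Get the gas forge ready to light: back the red regulator knob off anticlockwise until it meets its zero stop, without forcing the stop, then wind it clockwise exactly four clicks. Only then swing the yellow shut-off lever fully open, and leave the horseshoe, the hammer and the nail tin where they are.

Things in the scene. Friction and masses are not known exactly. Their poses are not given: they have to be found in the camera images.
- gas_train: Forge gas train, one fixed assembly on the bench; origin on the bench under the regulator knob. A 21 mm pipe runs along local y, axis 85 mm up: supply elbow at y +165 mm, aluminium regulator at 0, brass ball valve at -150, pipe rising to 325 mm at -385, then the black forge, local x +-150, y -400 to -620, 330 mm high. Pipe stands (feet 60 x 30 mm) lie under the pipe.
- knob_axis (a point): Point on the vertical axis of the red regulator knob, fixed to the pipework (does not turn), 160 mm above the bench. The knob is round and fluted, 44 mm across, from 141 to 177 mm high, free all round. Its white line is no scale: the knob sits on its stem at any angle. Anticlockwise from above backs it off to the zero stop, clockwise winds it in.
- regulator (a point): Regulator, on the knob's axis at the top of its 82 mm wide case, 108 mm up; a dome and a 38 mm bonnet rise to 139 mm. Feel: 9 clicked positions (zero to 8), 20 degrees apart. Torque builds to about 0.3 N m before each click, then the knob jumps ahead. The zero stop lies at the zero click: 0.7 N m is hand tight, 1 N m forces it; it gives 7 degrees per N m. Starts 2 to 5 clicks up.
- valve_axis (a point): Point on the vertical turning axis of the shut-off lever, 121 mm above the bench, 150 mm from the knob's axis. The brass valve body below is 37 mm wide; its gland reaches 112 mm.
- lever_tip (a point): Free end of the yellow shut-off lever, on its centre line, mid thickness, 120 mm above the bench, 114 mm from valve_axis. The lever is a flat bar 20 mm wide, from 116 to 124 mm high; its yellow sleeve covers the outer 92 mm. The pipe passes beneath, its top at 96 mm.
- valve (a joint): Angle of the shut-off lever in rad: 0 shut (lever across the pipe, pointing to the train's -x), 1.571 fully open at its end stop (lever along the pipe, pointing to the train's -y, at the forge). Grows anticlockwise from above. Stiff: about 0.25 N m, stays where it is left.
- horseshoe: Bystander: dark steel horseshoe lying flat, about 140 mm across, 9 mm thick; origin at the centre of its curve, on the bench.
- hammer: Bystander: hammer, 260 mm long, wooden handle along its x axis, head at +x; origin mid length on the bench.
- nail_tin: Bystander: open round aluminium tin, 76 mm across, 55 mm high; origin under its centre.

How it is judged:
By the outcome, as a careful person would: the job done as asked, in the order asked, and still so for the second after the job is handed in, with the robot touching nothing.
It also fails if it takes over 72 s, if anything falls off the work surface, if the arm or the gripper's body presses on something with over 40 N, if the wrist force passes 120 N, or if a joint passes its speed limit or range.

## Robot

A 7-joint arm with a two-finger parallel gripper is mounted at the origin on the work surface. World frame = base frame: x ahead of the robot, y to its left, z up, the work surface at z = 0. Lengths are in m, angles in rad, forces in N, time in s.
With the tool pointing down it reaches from about 0.425 to 0.925 m from the base axis. Payload 6.8 kg.
Tool frame: the origin (TCP) lies at the centre of the arm's flange, where the gripper is bolted on; the fingertips stand 173 mm ahead of it and the grasp point (between the pads) lies 155 mm ahead of it (r.hold_point_z is the distance from the TCP to the grasp point, in m); z points along the fingers, x is the direction in which the jaws open and shut, and the axes are right-handed (so a half turn about z gives the same grasp; the last joint's range is limited). The gripper opens to 85 mm and grips with 20 to 120 N. Pads are 22 mm wide; open, the fingers measure 114 mm over their backs; the gripper's body (76 mm by 85 mm) begins 54 mm behind the grasp point. The pads swing forward as they close: fully open they stand 13 mm farther back than shut.
Start: joints at [1.197, 0.477, 0.022, 1.555, -0.011, 1.109, -0.083], TCP at [0.177, -0.651, 0.405] pointing down, gripper open.
Joint ranges: [-2.96, 2.96], [-0.34, 2.1], [-1.41, 1.46], [0.24, 2.44], [-1.37, 4.51], [0.17, 1.92], [-2.96, 2.96]. Speed limits (rad/s): [2.39, 2.39, 3.14, 3.14, 3.14, 3.14, 3.14].

## Interface

Orientations are given as a rotation vector (axis times angle).
In Python, from bench import r gives the robot as it stands.
- The arm moves only by the tool apply_moves, never from a script. Its arguments are lists of equal length, an entry for each row: "dp": the shift along the tool's x, y, z scaled (see below), a list of three; "twist": the turn, a rotation vector about the tool's x, y, z scaled (see below), a list of three; "jaw": the closure in counts, from 0 (fully open) to 255 (shut). In form: {"dp": [[x, y, z], ...], "twist": [[rx, ry, rz], ...], "jaw": [jaw, ...]}. A call has 1 to 20 rows; each row shifts and turns the pose as measured when the row begins, along the tool's axes as they then stand; what a row does not reach is not made up. The controller multiplies each number of a shift by 12 cm and each number of a turn by 120 degrees. A row lasts 1/10 s, in which the tool goes at most 50 mm and 8.59 degrees, less where a joint would pass 70% of its speed; a pose out of reach is approached as far as the arm can. A call with a number of a shift or a turn outside -1 to 1 is refused whole. A call with a gripper value outside its range is refused whole. The fingers move at their own pace and stop on an object; "grip_force" is the grip in N (left out, the last holds). Time passes only in rows, so rows that do not move let the fingers close. It gives the time, the measured TCP pose, the force and the opening at its end, in the units of the state.
- r.get_obs(): the state, without advancing time (a new reading comes with each control period).
- r.grab_frame(name): name is "side" or "top" or "wrist"; returns a dict with "color" (420x560x3 uint8, red, green, blue), "z_map" (420x560 float32, m along the optical axis (not along the pixel's ray), 0 where there is no reading), "intrinsics" (3x3 intrinsics, pixels), "R" (3x3) and "t" (3): a world point X has camera coordinates R X + t; the wrist camera has in their place "hand_eye" (4x4, takes a point from camera to tool coordinates, whose origin is the TCP and whose axes are the tool frame's). Camera axes: x right, y down, z forward; pixel columns grow to the right and rows downward; lengths in m; the calibration is good to about 2 mm. A picture is of the moment at which its call begins: read the wrist's pose just before it.
- r.hand_in(): hands the job in, once; it reports no verdict.
The state is a dict: "clock": time; "joints": joint angles; "qvel": joint speeds; "tau": joint torques, N m; "tcp_pos": TCP position; "orientation": TCP orientation; "contact_force": force on the tool from outside, world axes, zero at the start; "moment": the same for the moment, N m; "grip_width": finger opening in m.
Only numpy, scipy, OpenCV 4.12 (cv2) and the standard library are available. Lean on these libraries where they do the work, as an engineer would, in place of code of your own. Each camera call takes 0.05 s, during which the arm holds its last target.

## Working session

There is one attempt and no reset: what is moved stays moved. The work goes in short steps, Python scripts to look and compute and a tool call to move; the robot and the scene stay as the last step left them, time stands still between calls to the robot, and variables do not carry over. Pictures are saved under pics/ and viewed, and the job is handed in when it is done.

Besides the shell and the picture viewer there is one more tool, called after ">>>" by a JSON object that holds its "name" and its "arguments". apply_moves: Moves the arm, as the interface text tells. Shifts and turns lie within -1 to 1; 1 stands for 12 cm of shift or 120 degrees of turn. Its arguments: {"type":"object","properties":{"dp":{"type":"array"},"twist":{"type":"array"},"jaw":{"type":"array"},"grip_force":{"type":"number"}},"required":["dp","twist","jaw"]}

```bash
ls; mkdir -p pics
python3 - <<'E'
from bench import r
import cv2,numpy as np
print(r.get_obs(), r.hold_point_z)
for n in ["top","side","wrist"]:
    f=r.grab_frame(n); cv2.imwrite(f"pics/{n}0.png",f["color"][:,:,::-1]); np.savez(f"pics/{n}0.npz",**f)
    print(n,f["intrinsics"].tolist(),[f[k].tolist() for k in("R","t","hand_eye") if k in f])
E
```

```text
pics
{'clock': 0.0, 'joints': array([ 1.19689802,  0.47781435,  0.02234193,  1.55648605, -0.01149879,
        1.10927115, -0.08312456]), 'qvel': array([-1.01327009e-03, -6.29068459e-04, -2.72842454e-04, -9.02121444e-05,
        4.43095885e-04,  1.29160580e-03,  5.81044799e-04]), 'tau': array([-7.20674848e-05, -5.96435809e+01,  1.60783734e+00, -2.81192797e+01,
        1.24231828e-02,  9.38416051e-03, -1.03941244e-05]), 'tcp_pos': array([ 0.17724077, -0.6510215 ,  0.40370129]), 'orientation': array([-2.49540517e+00,  1.90688601e+00,  2.43640587e-03]), 'contact_force': array([-0.87929754, -0.54817419,  0.27465016]), 'moment': array([-0.01395092,  0.00715054,  0.03164847]), 'grip_width': 0.08572559146689628} 0.1547
top [[420.68002466680326, 0.0, 281.1846351556073], [0.0, 420.68002466680326, 203.81170725416246], [0.0, 0.0, 1.0]] [[[0.028911983860730562, -0.999488690238174, 0.013654862694885653], [-0.9959862464381848, -0.02996294078953857, -0.08434227341741797], [0.08470828823210126, -0.011161552993286243, -0.9963432770082636]], [-0.052287511883132916, 0.5993337021685348, 0.9657079697768566]]
side [[423.70897209753946, 0.0, 271.01280423811767], [0.0, 423.70897209753946, 210.59181513609803], [0.0, 0.0, 1.0]] [[[-0.8384666806676084, -0.5449118987251146, 0.006681918738948537], [-0.351741435597104, 0.5317848054927411, -0.7703784025601549], [0.41623501521896455, -0.6482869297424086, -0.6375519342224838]], [0.4719343526727834, 0.31491814035351723, 0.7383268173746966]]
wrist [[368.7966114881694, 0.0, 281.01628033702576], [0.0, 368.7966114881694, 204.86488289981128], [0.0, 0.0, 1.0]] [[[0.9999997035898123, 0.0007439797817683292, -0.00019827851042819044, 8.362222764957128e-05], [-0.0006462623935555155, 0.9510319086684043, 0.3090920429895387, -0.07848444842871144], [0.0004185274209100866, -0.3090918232315641, 0.9510321075790145, 0.03181830461614571], [0.0, 0.0, 0.0, 1.0]]]
```

View pics/top0.png

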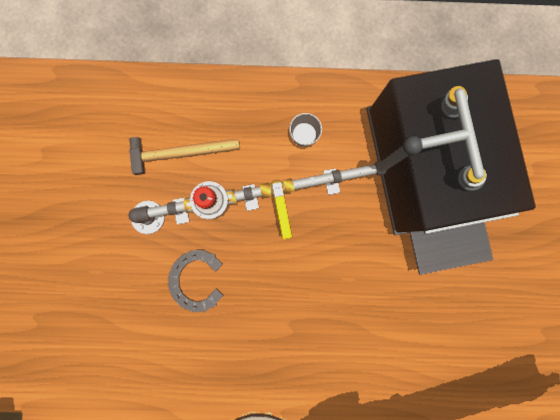

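View pics/side0.png

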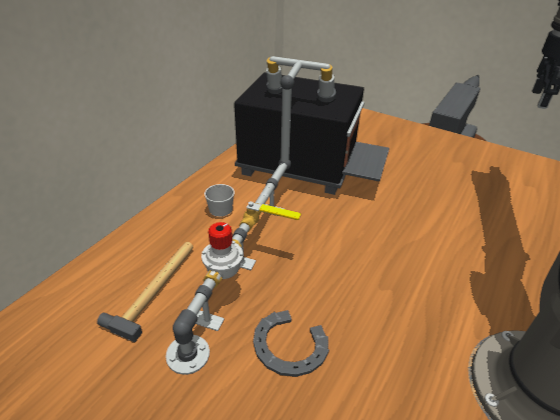

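View pics/wrist0.png

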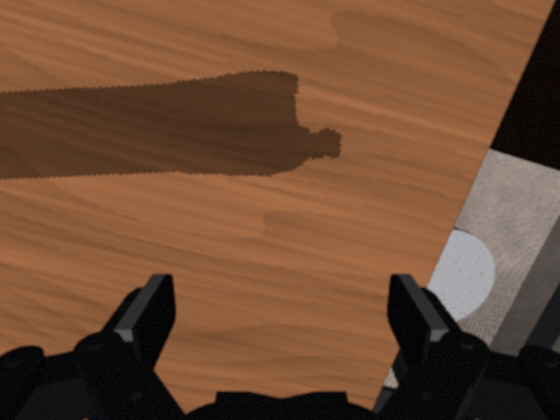

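Top view: the knob is at about (205,197), and the lever runs from (277,190) to (287,237), across the pipe. The forge is right of the knob, with the tin at (305,130). Next I'll measure these.

```bash
cat > h.py <<'E'
import numpy as np,cv2
from scipy.spatial.transform import Rotation as Ro
def pts(f,m,obs=None):
    z=f["z_map"]; K=f["intrinsics"]; v,u=np.nonzero(m&(z>0)); d=z[v,u]
    c=np.stack([(u-K[0,2])/K[0,0]*d,(v-K[1,2])/K[1,1]*d,d],1)
    if "R" in f: return (c-f["t"])@f["R"]
    H=f["hand_eye"]; p=c@H[:3,:3].T+H[:3,3]
    return Ro.from_rotvec(obs["orientation"]).apply(p)+obs["tcp_pos"]
def red(f):
    h=cv2.cvtColor(f["color"],cv2.COLOR_RGB2HSV); return ((h[...,0]<5)|(h[...,0]>174))&(h[...,1]>190)&(h[...,2]>90)
def yel(f):
    h=cv2.cvtColor(f["color"],cv2.COLOR_RGB2HSV); return (abs(h[...,0].astype(int)-30)<4)&(h[...,1]>200)&(h[...,2]>120)
E
python3 - <<'E'
from h import *
for n in ["top","side"]:
    f=dict(np.load(f"pics/{n}0.npz"))
    p=pts(f,red(f)); p=p[(p[:,2]>.13)&(p[:,2]<.19)]
    print(n,"red",len(p),p.min(0),p.max(0)); t=p[p[:,2]>.170]; print(" top",len(t),t.mean(0),t.min(0),t.max(0))
    if len(t)>5: print(cv2.minEnclosingCircle(t[:,:2].astype(np.float32)))
    p=pts(f,yel(f)); p=p[(p[:,2]>.105)&(p[:,2]<.135)]
    print(" yel",len(p),p.min(0),p.max(0),p.mean(0)); print(cv2.minAreaRect((p[:,:2]*1000).astype(np.float32)))
f=dict(np.load("pics/top0.npz"))
# forge & pipe direction: points high 0.075-.1 greyish
p=pts(f,np.ones((420,560),bool))
q=p[(p[:,2]>.085)&(p[:,2]<.1)]
for y in np.arange(-.5,.4,.04):
    s=q[(abs(q[:,1]-y)<.01)]; 
    if len(s): print(round(y,2),len(s),np.median(s,0).round(4))
# tin, hammer
q=p[(p[:,2]>.045)&(p[:,2]<.06)&(p[:,0]>.68)]; print("tin",len(q),q.min(0),q.max(0))
E
```

```text
top red 118 [0.57681754 0.10328665 0.1645326 ] [0.61677279 0.14371958 0.18012835]
 top 117 [0.59608533 0.12214886 0.17669304] [0.57681754 0.10328665 0.17170905] [0.61677279 0.14371958 0.18012835]
((0.5974935293197632, 0.12296853959560394), 0.02088242955505848)
 yel 114 [ 0.52014565 -0.05399947  0.12066223] [ 0.60689165 -0.02211976  0.12830732] [ 0.56349663 -0.03960846  0.12455937]
((564.2274169921875, -38.160823822021484), (87.53861999511719, 17.80565071105957), 12.42341136932373)
side red 463 [0.57561251 0.10678244 0.14326146] [0.61873    0.14581191 0.18139343]
 top 257 [0.59475755 0.12900139 0.17654837] [0.57561251 0.10678244 0.17001682] [0.61873    0.14537046 0.18139343]
((0.5971712470054626, 0.12682127952575684), 0.022063063457608223)
 yel 210 [ 0.52183822 -0.05277013  0.12157989] [ 0.60843864 -0.01984758  0.12775662] [ 0.56419346 -0.03654686  0.12498118]
((565.3544921875, -37.123046875), (87.67289733886719, 18.824003219604492), 12.315878868103027)
-0.3 43 [ 0.5651 -0.2954  0.0934]
-0.26 85 [ 0.7211 -0.2574  0.0926]
-0.22 89 [ 0.6752 -0.2195  0.0953]
-0.18 85 [ 0.6652 -0.1797  0.0946]
-0.14 87 [ 0.657  -0.1396  0.095 ]
-0.1 87 [ 0.6474 -0.1002  0.0946]
-0.06 89 [ 0.6386 -0.0607  0.0951]
-0.02 41 [ 0.6351 -0.0129  0.0971]
0.02 88 [0.6211 0.0201 0.0948]
0.06 94 [0.6111 0.0596 0.0946]
0.18 85 [0.5833 0.1805 0.0949]
0.22 84 [0.5756 0.2208 0.0946]
0.26 96 [0.5636 0.2584 0.0957]
0.3 23 [0.5626 0.2935 0.0967]
tin 376 [ 0.7073043  -0.26290583  0.0450186 ] [ 0.83860675 -0.04939656  0.05991564]
```

```bash
cat >> h.py <<'E'
def yaw(o):
    R=Ro.from_rotvec(o["orientation"]).as_matrix(); return np.degrees(np.arctan2(R[1,0],R[0,0]))
def plan(o,wps,vmax=.045,wmax=7.5):
    p=o["tcp_pos"].copy(); R=Ro.from_rotvec(o["orientation"]); tot=0
    for (q,yw) in wps:
        q=np.array(q,float); y=np.radians(yw)
        Rt=Ro.from_matrix(np.array([[np.cos(y),np.sin(y),0],[np.sin(y),-np.cos(y),0],[0,0,-1]]))
        w=(R.inv()*Rt).as_rotvec(); n=int(np.ceil(max(np.linalg.norm(q-p)/vmax,np.degrees(np.linalg.norm(w))/wmax,1)))
        for i in range(n):
            d=R.inv().apply((q-p)/(n-i)); w=(R.inv()*Rt).as_rotvec()/(n-i)
            print((d/.12).round(3).tolist(),(np.degrees(w)/120).round(4).tolist())
            p=p+R.apply(d); R=R*Ro.from_rotvec(w); tot+=1
        print('--')
    print(tot)
E
python3 - <<'E'
from h import *
from bench import r
o=r.get_obs(); print(yaw(o))
plan(o,[((.36,-.27,.43),-36),((.45,0,.42),0),((.597,.1255,.40),12)],vmax=.048)
E
```

```text
-74.77233034637743
[-0.296, -0.256, -0.024] [-0.0, 0.0001, -0.0359]
[-0.276, -0.277, -0.024] [-0.0, 0.0001, -0.0359]
[-0.254, -0.297, -0.024] [-0.0, 0.0001, -0.0359]
[-0.231, -0.316, -0.024] [-0.0, 0.0001, -0.0359]
[-0.207, -0.332, -0.024] [-0.0, 0.0001, -0.0359]
[-0.181, -0.347, -0.024] [-0.0, 0.0001, -0.0359]
[-0.155, -0.359, -0.024] [-0.0, 0.0001, -0.0359]
[-0.127, -0.37, -0.024] [-0.0, 0.0001, -0.0359]
[-0.099, -0.379, -0.024] [-0.0, 0.0001, -0.0359]
--
[-0.119, -0.377, 0.014] [0.0, 0.0, -0.05]
[-0.079, -0.387, 0.014] [0.0, 0.0, -0.05]
[-0.038, -0.393, 0.014] [0.0, 0.0, -0.05]
[0.003, -0.395, 0.014] [0.0, 0.0, -0.05]
[0.044, -0.393, 0.014] [0.0, 0.0, -0.05]
[0.085, -0.386, 0.014] [0.0, 0.0, -0.05]
--
[0.245, -0.209, 0.033] [-0.0, -0.0, -0.02]
[0.254, -0.199, 0.033] [-0.0, -0.0, -0.02]
[0.262, -0.188, 0.033] [-0.0, -0.0, -0.02]
[0.269, -0.177, 0.033] [-0.0, -0.0, -0.02]
[0.276, -0.165, 0.033] [-0.0, -0.0, -0.02]
--
20
```

>>> {"name": "apply_moves", "arguments": {"dp": [[-0.3,-0.26,-0.03],[-0.28,-0.28,-0.03],[-0.25,-0.3,-0.03],[-0.23,-0.32,-0.03],[-0.21,-0.33,-0.03],[-0.18,-0.35,-0.02],[-0.155,-0.36,-0.02],[-0.13,-0.37,-0.02],[-0.1,-0.38,-0.02]], "twist": [[0,0,-0.036],[0,0,-0.036],[0,0,-0.036],[0,0,-0.036],[0,0,-0.036],[0,0,-0.036],[0,0,-0.036],[0,0,-0.036],[0,0,-0.036]], "jaw": [0,0,0,0,0,0,0,0,0]}}

```text
clock: 1.05
tcp_pos: [0.3591, -0.2576, 0.4286]
orientation: [2.994, -0.946, -0.009]
contact_force: [2.5, -0.4, 0.5]
grip_width: 0.0853
```

Run:
```python
from h import *
from bench import r
o=r.get_obs(); print(yaw(o),o)
plan(o,[((.45,0,.42),0),((.597,.1255,.40),12)],vmax=.048)
```

```text
-35.0841050140737 {'clock': 1.05, 'joints': array([ 0.79434946,  0.08310008, -0.32958565,  2.03495321,  0.0337517 ,
        1.03344916, -0.1639316 ]), 'qvel': array([-0.56424347, -0.20119913, -0.52188122,  0.16669755, -0.02373322,
        0.027085  , -0.28524838]), 'tau': array([  4.41797376, -31.91080213,   1.35792889, -25.8803755 ,
         0.10699425,   0.26089596,   0.42489516]), 'tcp_pos': array([ 0.35909231, -0.25762347,  0.42855864]), 'orientation': array([ 2.99427519, -0.94649664, -0.00859683]), 'contact_force': array([ 2.49202723, -0.393577  ,  0.45498169]), 'moment': array([-0.03297551, -0.08060188,  0.07304106]), 'grip_width': 0.08531122102177642}
[-0.102, -0.365, 0.011] [0.0001, 0.0004, -0.0487]
[-0.065, -0.374, 0.011] [0.0001, 0.0004, -0.0487]
[-0.026, -0.379, 0.011] [0.0001, 0.0004, -0.0487]
[0.013, -0.379, 0.011] [0.0001, 0.0004, -0.0487]
[0.051, -0.376, 0.012] [0.0001, 0.0004, -0.0487]
[0.089, -0.369, 0.012] [0.0001, 0.0004, -0.0487]
--
[0.245, -0.209, 0.033] [-0.0, 0.0, -0.02]
[0.254, -0.199, 0.033] [-0.0, 0.0, -0.02]
[0.262, -0.188, 0.033] [-0.0, 0.0, -0.02]
[0.269, -0.177, 0.033] [-0.0, 0.0, -0.02]
[0.276, -0.165, 0.033] [-0.0, 0.0, -0.02]
--
11
```

>>> {"name": "apply_moves", "arguments": {"dp": [[-0.1,-0.365,0.01],[-0.065,-0.375,0.01],[-0.025,-0.38,0.01],[0.01,-0.38,0.01],[0.05,-0.375,0.01],[0.09,-0.37,0.01],[0.245,-0.21,0.03],[0.255,-0.2,0.03],[0.26,-0.19,0.03],[0.27,-0.175,0.03],[0.275,-0.165,0.03],[0,0,0]], "twist": [[0,0,-0.049],[0,0,-0.049],[0,0,-0.049],[0,0,-0.049],[0,0,-0.049],[0,0,-0.049],[0,0,-0.02],[0,0,-0.02],[0,0,-0.02],[0,0,-0.02],[0,0,-0.02],[0,0,0]], "jaw": [0,0,0,0,0,0,0,0,0,0,0,0]}}

```text
clock: 2.25
tcp_pos: [0.5947, 0.1559, 0.4011]
orientation: [3.115, 0.402, -0.004]
contact_force: [-0.9, -0.1, 0.3]
grip_width: 0.0854
```

Run:
```python
from h import *
from bench import r
o=r.get_obs(); print(yaw(o),o)
f=r.grab_frame("wrist"); np.savez("pics/w1.npz",**f); cv2.imwrite("pics/w1.png",f["color"][:,:,::-1])
p=pts(f,red(f),o); p=p[(p[:,2]>.14)]; t=p[p[:,2]>.172]; print(len(t),t.mean(0),cv2.minEnclosingCircle((t[:,:2]*1000).astype(np.float32)),p.min(0),p.max(0))
```

```text
14.715364187603447 {'clock': 2.25, 'joints': array([ 0.14703117,  0.46708561, -0.68300971,  1.67284528,  0.32121887,
        1.11951387, -0.36930384]), 'qvel': array([ 0.0189499 , -0.0291084 ,  0.02422419,  0.04576612, -0.00755317,
        0.02727292,  0.00227047]), 'tau': array([-1.89227695e-01, -5.07502413e+01, -7.51287639e+00, -2.81013376e+01,
        3.73200551e-01, -1.35629252e-01, -4.48117568e-02]), 'tcp_pos': array([0.5947069 , 0.15590554, 0.40114111]), 'orientation': array([ 3.11490343,  0.40221713, -0.00386459]), 'contact_force': array([-0.88992517, -0.10279959,  0.28700236]), 'moment': array([-0.02164583,  0.05866788, -0.01378171]), 'grip_width': 0.08535993343993671}
2453 [0.59879302 0.12668915 0.17538039] ((598.72412109375, 123.40858459472656), 21.630897521972656) [0.57797169 0.10183734 0.16586017] [0.6197099  0.14398374 0.17775626]
```

View pics/w1.png

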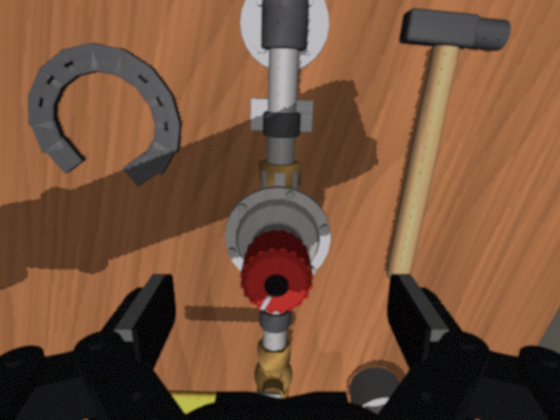

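The wrist view shows the knob at (276,285) with its white line towards (265,302). All three cameras put the knob axis near (0.598, 0.124).

```bash
cat >> h.py <<'E'
def line(f,o,c):
    """white line angle on knob top (world deg), c=axis xy"""
    K=f["intrinsics"]
    hsv=cv2.cvtColor(f["color"],cv2.COLOR_RGB2HSV)
    v,u=np.mgrid[:420,:560]
    ray=np.stack([(u-K[0,2])/K[0,0],(v-K[1,2])/K[1,1],np.ones_like(u,float)],-1)
    if "R" in f: o0=-f["R"].T@f["t"]; d=ray@f["R"]
    else:
        R=Ro.from_rotvec(o["orientation"]).as_matrix(); H=f["hand_eye"]
        o0=R@H[:3,3]+o["tcp_pos"]; d=ray@(R@H[:3,:3]).T
    s=(.177-o0[2])/d[...,2]; P=o0+s[...,None]*d
    q=P[...,:2]-np.array(c); rr=np.hypot(q[...,0],q[...,1])
    m=(hsv[...,1]<150)&(hsv[...,2]>100)&(rr<.019)&(rr>.004)
    print("line px",m.sum(), "uv",u[m].mean(),v[m].mean())
    g=q[m]; vx=g.mean(0); 
    return np.degrees(np.arctan2(vx[1],vx[0])),len(g)
E
python3 - <<'E'
from h import *
from bench import r
o=r.get_obs()
f=dict(np.load("pics/w1.npz"))
for c in [(.598,.124),(.599,.124),(.598,.125)]: print(line(f,o,c))
plan(o,[((.598,.124,.38),12.3),((.598,.124,.317),12.3)],vmax=.03)
E
```

```text
line px 76 uv 266.4342105263158 300.61842105263156
(np.float64(-102.4824529258372), 76)
line px 74 uv 266.55405405405406 300.5135135135135
(np.float64(-105.98405739219005), 74)
line px 65 uv 266.8615384615385 299.9384615384615
(np.float64(-101.62681264839306), 65)
[-0.014, 0.127, 0.088] [0.0005, 0.001, 0.0096]
[-0.012, 0.127, 0.088] [0.0005, 0.001, 0.0096]
--
[-0.0, 0.0, 0.175] [-0.0, -0.0, -0.0]
[-0.0, 0.0, 0.175] [-0.0, -0.0, -0.0]
[-0.0, 0.0, 0.175] [-0.0, -0.0, -0.0]
--
5
```

>>> {"name": "apply_moves", "arguments": {"dp": [[-0.015,0.125,0.09],[-0.01,0.125,0.09],[0,0,0]], "twist": [[0,0,0.01],[0,0,0.01],[0,0,0]], "jaw": [0,0,0]}}

```text
clock: 2.6
tcp_pos: [0.597, 0.1191, 0.377]
orientation: [3.119, 0.323, -0.01]
contact_force: [-0.6, 0.0, -0.5]
grip_width: 0.0855
```

Run:
```python
from h import *
from bench import r
o=r.get_obs(); print(yaw(o),o["tcp_pos"],o["joints"],o["moment"])
plan(o,[((.598,.124,.317),12.3)],vmax=.025)
f=r.grab_frame("wrist"); np.savez("pics/w2.npz",**f); cv2.imwrite("pics/w2.png",f["color"][:,:,::-1])
p=pts(f,red(f),o); t=p[(p[:,2]>.168)&(p[:,2]<.185)]; print(cv2.minEnclosingCircle((t[:,:2]*1000).astype(np.float32)),line(f,o,(.598,.124)))
```

```text
11.824638478221063 [0.59698995 0.1191383  0.37703535] [ 0.18826659  0.47680556 -0.65634817  1.71157379  0.32859026  1.07283459
 -0.36913086] [-0.0992289  -0.00953147 -0.05089311]
[0.007, -0.013, 0.167] [0.0008, 0.0011, -0.0013]
[0.006, -0.013, 0.167] [0.0008, 0.0011, -0.0013]
[0.006, -0.013, 0.167] [0.0008, 0.0011, -0.0013]
--
3
line px 132 uv 279.77272727272725 265.32575757575756
((599.3358764648438, 122.87422180175781), 22.13119888305664) (np.float64(-97.97006177759448), 132)
```

View pics/w2.png

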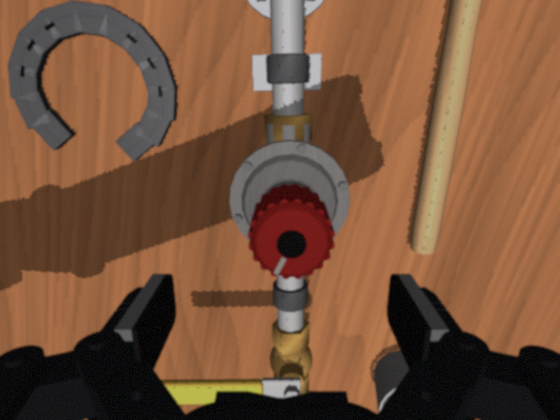

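The knob is centred at (291,240) between open fingers. I'll descend around it at axis (0.599, 0.1235).

>>> {"name": "apply_moves", "arguments": {"dp": [[0.01,-0.015,0.16],[0.005,-0.01,0.16],[0.005,-0.01,0.16],[0,0,0],[0,0,0]], "twist": [[0.001,0.001,-0.0015],[0.001,0.001,-0.0015],[0.001,0.001,-0.0015],[0,0,0],[0,0,0]], "jaw": [0,0,0,0,0]}}

```text
clock: 3.15
tcp_pos: [0.5978, 0.1211, 0.3219]
orientation: [-3.123, -0.331, -0.008]
contact_force: [0.7, -0.5, -0.6]
grip_width: 0.0856
```

Run:
```python
from h import *
from bench import r
o=r.get_obs(); print(yaw(o),o["tcp_pos"],o["orientation"],o["joints"],o["contact_force"],o["moment"])
plan(o,[((.599,.1235,.317),12.3)],vmax=.025)
```

```text
12.097556598537725 [0.59782482 0.12112864 0.32187429] [-3.12305166 -0.33093641 -0.00791539] [ 0.16798748  0.53612981 -0.63455541  1.76150874  0.37830629  0.96317665
 -0.40658152] [ 0.66508612 -0.51470408 -0.5915001 ] [ 0.0772351  -0.03120979  0.00164944]
[0.014, -0.017, 0.041] [-0.0002, -0.0024, -0.0017]
--
1
```

>>> {"name": "apply_moves", "arguments": {"dp": [[0.014,-0.017,0.04],[0,0,0],[0,0,0],[0,0,0],[0,0,0],[0,0,0],[0,0,0],[0,0,0]], "twist": [[0,-0.002,-0.002],[0,0,0],[0,0,0],[0,0,0],[0,0,0],[0,0,0],[0,0,0],[0,0,0]], "jaw": [0,0,255,255,255,255,255,255], "grip_force": 50}}

```text
clock: 3.95
tcp_pos: [0.5993, 0.1236, 0.3212]
orientation: [3.122, 0.338, 0.007]
contact_force: [-0.0, -0.1, 0.3]
grip_width: 0.0428
```

Run:
```python
from h import *
from bench import r
o=r.get_obs(); print(yaw(o),o["tcp_pos"],o["orientation"],o["joints"],o["contact_force"],o["moment"],o["grip_width"])
f=r.grab_frame("wrist"); cv2.imwrite("pics/w3.png",f["color"][:,:,::-1])
```

```text
12.361547878627206 [0.59932701 0.12361963 0.3212164 ] [3.12246137 0.33814348 0.00663808] [ 0.16248563  0.5400332  -0.63364343  1.75686449  0.38162338  0.96605392
 -0.40716346] [-0.02632738 -0.05864579  0.25884284] [-0.12942007  0.1232988   0.1728038 ] 0.04279157854679561
```

View pics/w3.png

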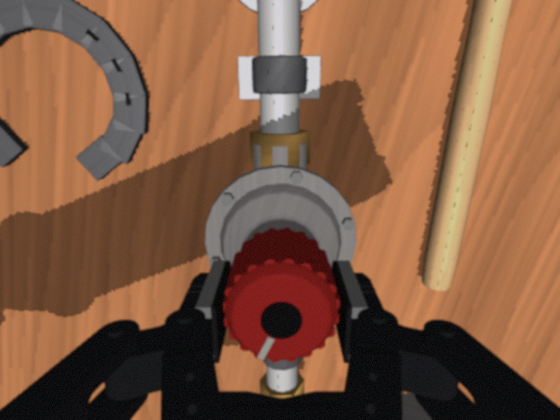

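Gripped at 42.8 mm; the white line shows at (266,348). I'll turn anticlockwise 40°, which is the least number of clicks it could be up.

>>> {"name": "apply_moves", "arguments": {"dp": [[0,0,0],[0,0,0],[0,0,0],[0,0,0],[0,0,0],[0,0,0],[0,0,0],[0,0,0],[0,0,0]], "twist": [[0,0,-0.033],[0,0,-0.033],[0,0,-0.033],[0,0,-0.033],[0,0,-0.033],[0,0,-0.033],[0,0,-0.033],[0,0,-0.033],[0,0,-0.033]], "jaw": [255,255,255,255,255,255,255,255,255]}}

```text
clock: 4.9
tcp_pos: [0.5993, 0.1232, 0.3212]
orientation: [2.859, 1.302, 0.003]
contact_force: [-0.8, -0.6, -1.6]
grip_width: 0.0432
```

```bash
cat > st.py <<'E'
from h import *
from bench import r
import sys
o=r.get_obs(); print("yaw",yaw(o),o["tcp_pos"],o["orientation"],"\nq",o["joints"].round(3),"F",o["contact_force"].round(2),"M",o["moment"].round(3),o["grip_width"],o["clock"])
if len(sys.argv)>1:
    f=r.grab_frame("wrist"); cv2.imwrite(f"pics/{sys.argv[1]}.png",f["color"][:,:,::-1])
    np.savez(f"pics/{sys.argv[1]}.npz",**f)
    o=r.get_obs(); print("yaw",yaw(o),"M",o["moment"].round(3)); print(line(f,o,(.5993,.1236)))
E
python3 st.py w4
```

```text
yaw 48.95756663506558 [0.59929923 0.12324334 0.32119102] [2.85896192 1.30162428 0.002929  ] 
q [ 0.261  0.583 -0.778  1.75   0.476  1.005  0.158] F [-0.77 -0.58 -1.65] M [-0.029  0.071  0.032] 0.043211528475754005 4.9
yaw 49.15735300879534 M [-0.193  0.049  0.155]
line px 358 uv 277.60893854748605 349.9329608938547
(np.float64(-49.31730602918494), 358)
```

View pics/w4.png

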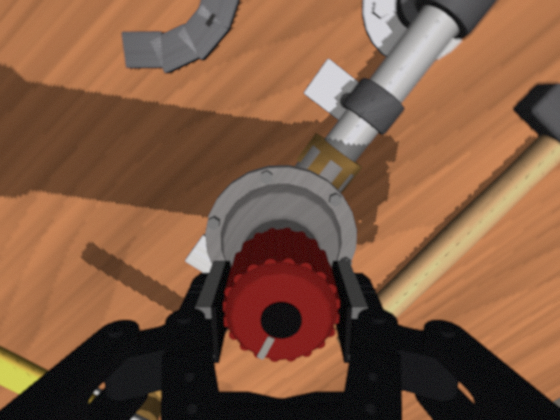

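>>> {"name": "apply_moves", "arguments": {"dp": [[0,0,0],[0,0,0],[0,0,0]], "twist": [[0,0,-0.028],[0,0,-0.028],[0,0,0]], "jaw": [255,255,255]}}

```text
clock: 5.25
tcp_pos: [0.5993, 0.1232, 0.3212]
orientation: [-2.775, -1.471, -0.002]
contact_force: [-1.0, 0.2, 1.2]
grip_width: 0.0428
```

```bash
cat > st.py <<'E'
from h import *
from bench import r
import sys
o=r.get_obs(); print("yaw",yaw(o),o["tcp_pos"],o["orientation"],"\nq",o["joints"].round(3),"F",o["contact_force"].round(2),o["grip_width"],o["clock"])
L=[]
for i in range(6):
    L.append([yaw(o),o["moment"][2],o["tau"][6]]); f=r.grab_frame("wrist"); oo=o; o=r.get_obs()
L=np.array(L); print(L.round(3).tolist(),"mean",L.mean(0).round(3))
if len(sys.argv)>1:
    cv2.imwrite(f"pics/{sys.argv[1]}.png",f["color"][:,:,::-1])
    np.savez(f"pics/{sys.argv[1]}.npz",**f)
    a=line(f,oo,(.5993,.1236)); print("line",a,"line-yaw",a[0]-yaw(oo))
E
python3 st.py w5
```

```text
yaw 55.85622319882841 [0.5993271  0.12322825 0.3211925 ] [-2.77535916e+00 -1.47122052e+00 -2.24905511e-03] 
q [ 0.279  0.592 -0.806  1.748  0.494  1.014  0.264] F [-1.02  0.2   1.16] 0.04275049255739007 5.25
[[55.856, 0.012, 0.508], [55.772, -0.006, 0.179], [55.77, -0.011, 0.036], [55.79, -0.018, -0.017], [55.817, -0.013, -0.029], [55.833, 0.03, -0.028]] mean [ 5.5806e+01 -1.0000e-03  1.0800e-01]
line px 398 uv 280.9070351758794 350.3040201005025
line (np.float64(-37.888143433342364), 398) line-yaw -93.72069319701822
```

View pics/w5.png

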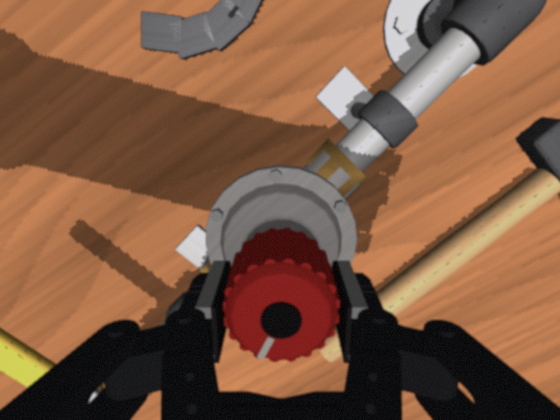

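```bash
cat >> h.py <<'E'
def lang(img):
    """image angle of white line relative hub centre (gripped view)"""
    h=cv2.cvtColor(img,cv2.COLOR_RGB2HSV); s=np.zeros((420,560),bool); s[333:358,235:330]=1
    m=(h[...,1]<110)&(h[...,2]>90)&s; m=m.astype(np.uint8)
    n,l,st,c=cv2.connectedComponentsWithStats(m); k=1+np.argmax(st[1:,4])
    hub=(h[...,2]<25)&(np.hypot(*(np.mgrid[:420,:560]-np.array([320,281])[:,None,None]))<24)
    v,u=np.nonzero(hub); 
    return c[k],st[k],(u.mean(),v.mean()), np.degrees(np.arctan2(c[k][1]-v.mean(),c[k][0]-u.mean()))
E
python3 - <<'E'
from h import *
print(lang(cv2.imread("pics/w3.png")[:,:,::-1].copy()))
for n in ("w4","w5"): print(lang(np.load(f"pics/{n}.npz")["color"]))
E
```

```text
(array([265.70526316, 347.25789474]), array([257, 336,  18,  22, 190], dtype=int32), (np.float64(280.87747035573125), np.float64(319.90316205533594)), np.float64(119.01478863505291))
(array([265.40526316, 347.14736842]), array([257, 336,  17,  22, 190], dtype=int32), (np.float64(280.6673247778875), np.float64(319.6771964461994)), np.float64(119.05596674861167))
(array([265.41798942, 347.13227513]), array([257, 336,  18,  22, 189], dtype=int32), (np.float64(280.66831194471865), np.float64(319.74037512339584)), np.float64(119.10668538850528))
```

No slip: the line is at the same pixel as before. There is no stop torque at 43.5°, so I'll turn another 20°.

>>> {"name": "apply_moves", "arguments": {"dp": [[0,0,0],[0,0,0],[0,0,0],[0,0,0],[0,0,0],[0,0,0]], "twist": [[0,0,-0.033],[0,0,-0.033],[0,0,-0.033],[0,0,-0.033],[0,0,-0.028],[0,0,0]], "jaw": [255,255,255,255,255,255]}}

```text
clock: 6.15
tcp_pos: [0.5993, 0.1231, 0.3212]
orientation: [2.484, 1.922, 0.001]
contact_force: [-0.2, -0.4, 1.7]
grip_width: 0.0429
```

```bash
python3 st.py w6|grep -v line
python3 - <<'E'
from h import *
for n in ("w6",): print(lang(np.load(f"pics/{n}.npz")["color"])[3])
E
```

```text
yaw 75.44466719258826 [0.59925872 0.12311171 0.32120715] [2.48444818e+00 1.92174687e+00 1.32042293e-03] 
q [ 0.326  0.621 -0.881  1.745  0.548  1.04   0.565] F [-0.24 -0.35  1.68] 0.04287723349954674 6.15
[[75.445, 0.044, 0.466], [75.361, 0.049, 0.14], [75.343, 0.073, 0.007], [75.356, 0.018, -0.051], [75.373, 0.036, -0.062], [75.384, 0.099, -0.062]] mean [7.5377e+01 5.3000e-02 7.3000e-02]
119.14999416070029
```

>>> {"name": "apply_moves", "arguments": {"dp": [[0,0,0],[0,0,0]], "twist": [[0,0,-0.028],[0,0,-0.028]], "jaw": [255,255]}}

```text
clock: 6.65
tcp_pos: [0.5992, 0.1231, 0.3212]
orientation: [2.367, 2.063, 0.0]
contact_force: [-1.0, 0.2, 0.5]
grip_width: 0.0431
```

```bash
python3 st.py w7|grep -v line
python3 - <<'E'
from h import *
for n in ("w7",): print(lang(np.load(f"pics/{n}.npz")["color"])[3])
E
```

```text
yaw 82.1558287879943 [0.59915208 0.1231477  0.32121297] [2.36719379e+00 2.06342922e+00 4.65083325e-04] 
q [ 0.341  0.631 -0.906  1.745  0.566  1.049  0.668] F [-0.98  0.2   0.45] 0.04308610290575294 6.65
[[82.156, -0.507, -0.205], [82.296, -0.494, 0.353], [82.042, -0.464, 1.02], [81.959, -0.448, 0.677], [81.963, -0.501, 0.521], [81.989, -0.501, 0.472]] mean [82.068 -0.486  0.473]
119.28418852140966
```

```bash
cat >> h.py <<'E'
def lw(f,o,roi,z=.177):
    """world angle of line from its own long axis & from hub. roi=(u,v,r) hub centre guess"""
    h=cv2.cvtColor(f["color"],cv2.COLOR_RGB2HSV); v,u=np.mgrid[:420,:560]; K=f["intrinsics"]
    d=np.hypot(u-roi[0],v-roi[1]); m=((h[...,1]<130)&(h[...,2]>90)&(d<roi[2])).astype(np.uint8)
    n,l,st,c=cv2.connectedComponentsWithStats(m); k=1+np.argmax(st[1:,4]); L=l==k
    hub=(h[...,2]<28)&(d<roi[2]*.5)
    R=Ro.from_rotvec(o["orientation"]).as_matrix(); H=f["hand_eye"]; o0=R@H[:3,3]+o["tcp_pos"]
    def P(u,v):
        q=np.stack([(u-K[0,2])/K[0,0],(v-K[1,2])/K[1,1],np.ones_like(u,dtype=float)],-1)@(R@H[:3,:3]).T
        return (o0+((z-o0[2])/q[...,2])[...,None]*q)[...,:2]
    a=P(u[L],v[L]); b=P(u[hub],v[hub]); e=a.mean(0)-b.mean(0)
    w,V=np.linalg.eigh(np.cov((a-a.mean(0)).T)); ax=V[:,1]*np.sign(V[:,1]@e)
    return "hub",b.mean(0).round(4),"n",L.sum(),hub.sum(),"ang",np.degrees(np.arctan2(e[1],e[0])).round(2),"pca",np.degrees(np.arctan2(ax[1],ax[0])).round(2),"elong",np.sqrt(w[::-1]).round(5), np.hypot(*e).round(4)
E
python3 - <<'E'
from h import *
def ob(p,o): return dict(tcp_pos=np.array(p),orientation=np.array(o))
o1=ob([0.5947069,0.15590554,0.40114111],[3.11490343,0.40221713,-0.00386459])
o2=ob([0.59698995,0.1191383,0.37703535],[3.119,.323,-.01])
o3=ob([0.59932701,0.12361963,0.3212164],[3.12246137,0.33814348,0.00663808])
o4=ob([.59929923,.12324334,.32119102],[2.85896192,1.30162428,.002929])
F=lambda n:dict(np.load(f"pics/{n}.npz"))
f3=F("w2"); f3["color"]=cv2.imread("pics/w3.png")[:,:,::-1].copy()
print(lw(F("w1"),o1,(276,285,27)),yaw(o1)); print(lw(F("w2"),o2,(291,243,33)),yaw(o2))
for f,o in((f3,o3),(F("w4"),o4)): 
  x=lw(f,o,(281,320,40)); print(x,yaw(o),x[6]-yaw(o))
E
```

```text
('hub', array([0.5988, 0.1228]), 'n', np.int64(93), np.int64(336), 'ang', np.float64(-103.19), 'pca', np.float64(-102.03), 'elong', array([0.00289, 0.00115]), np.float64(0.013)) 14.715364299524687
('hub', array([0.5991, 0.1228]), 'n', np.int64(115), np.int64(536), 'ang', np.float64(-103.55), 'pca', np.float64(-103.07), 'elong', array([0.00278, 0.001  ]), np.float64(0.0127)) 11.8237796256533
('hub', array([0.5991, 0.123 ]), 'n', np.int64(178), np.int64(1027), 'ang', np.float64(-102.79), 'pca', np.float64(-100.99), 'elong', array([0.00255, 0.00095]), np.float64(0.0124)) 12.361547757060855 -115.15154775706085
('hub', array([0.5988, 0.1228]), 'n', np.int64(178), np.int64(1027), 'ang', np.float64(-66.19), 'pca', np.float64(-65.32), 'elong', array([0.00253, 0.00094]), np.float64(0.0124)) 48.95756655264121 -115.14756655264121
```

Torque is −0.49 N m at 69.7° of travel, so this is either the stop or the top of a click. A 1° probe stays below hand tight and should tell which.

>>> {"name": "apply_moves", "arguments": {"dp": [[0,0,0],[0,0,0]], "twist": [[0,0,-0.009],[0,0,0]], "jaw": [255,255]}}

```text
clock: 7.15
tcp_pos: [0.5992, 0.1231, 0.3212]
orientation: [2.351, 2.082, 0.0]
contact_force: [-1.6, 0.7, 1.0]
grip_width: 0.0429
```

```bash
python3 st.py w8|grep -v line
python3 - <<'E'
from h import *
for n in ("w8",): print(lang(np.load(f"pics/{n}.npz")["color"])[3])
E
```

```text
yaw 83.05953015722227 [0.59915596 0.12308906 0.32119356] [2.35097663e+00 2.08214731e+00 4.96867718e-04] 
q [ 0.343  0.632 -0.91   1.744  0.569  1.051  0.681] F [-1.65  0.69  0.96] 0.04288612479955154 7.15
[[83.06, -0.577, 0.742], [83.039, -0.55, 0.656], [83.038, -0.638, 0.609], [83.046, -0.611, 0.599], [83.045, -0.612, 0.597], [83.051, -0.572, 0.597]] mean [83.046 -0.593  0.633]
119.23404479531214
```

The 1° probe raised the torque to −0.6 N m with no click, a slope of about 0.12 N m/°. That is the zero stop, met below hand tight, with contact near yaw 78.5°. Now I'll wind clockwise one click at a time.

>>> {"name": "apply_moves", "arguments": {"dp": [[0,0,0],[0,0,0],[0,0,0]], "twist": [[0,0,0.03],[0,0,0.03],[0,0,0]], "jaw": [255,255,255]}}

```text
clock: 7.75
tcp_pos: [0.5991, 0.1234, 0.3212]
orientation: [2.477, 1.929, 0.001]
contact_force: [-0.3, -0.2, 1.7]
grip_width: 0.0426
```

```bash
python3 st.py w9|grep -v line
```

```text
yaw 75.82823994071953 [0.5991006  0.1233723  0.32118906] [2.47689911e+00 1.92919532e+00 1.04900157e-03] 
q [ 0.326  0.621 -0.882  1.746  0.55   1.04   0.57 ] F [-0.29 -0.23  1.69] 0.04258799348775675 7.75
[[75.828, 0.086, -0.626], [75.912, 0.026, -0.279], [75.921, 0.121, -0.132], [75.899, 0.096, -0.073], [75.873, 0.075, -0.058], [75.851, 0.047, -0.058]] mean [ 7.5881e+01  7.5000e-02 -2.0400e-01]
```

>>> {"name": "apply_moves", "arguments": {"dp": [[0,0,0],[0,0,0],[0,0,0]], "twist": [[0,0,0.03],[0,0,0.03],[0,0,0]], "jaw": [255,255,255]}}

```text
clock: 8.35
tcp_pos: [0.5992, 0.1233, 0.3212]
orientation: [2.595, 1.769, 0.002]
contact_force: [-0.9, -0.6, 3.3]
grip_width: 0.0431
```

```bash
python3 st.py w10|grep -v line
```

```text
yaw 68.57227830801318 [0.59923329 0.12327801 0.32118991] [2.59464303e+00 1.76902556e+00 1.71135221e-03] 
q [ 0.309  0.61  -0.854  1.747  0.529  1.03   0.459] F [-0.94 -0.57  3.28] 0.043084490736365874 8.35
[[68.572, 0.02, -0.585], [68.665, 0.097, -0.288], [68.682, 0.108, -0.16], [68.672, 0.083, -0.099], [68.654, 0.104, -0.078], [68.634, 0.169, -0.071]] mean [68.647  0.097 -0.214]
```

>>> {"name": "apply_moves", "arguments": {"dp": [[0,0,0],[0,0,0],[0,0,0]], "twist": [[0,0,0.04],[0,0,0.04],[0,0,0]], "jaw": [255,255,255]}}

```text
clock: 8.95
tcp_pos: [0.5993, 0.1232, 0.3212]
orientation: [2.737, 1.542, 0.002]
contact_force: [-1.4, -0.8, 0.4]
grip_width: 0.0427
```

```bash
python3 st.py w11|grep -v line
python3 - <<'E'
from h import *
for n in ("w9","w10","w11",): print(lang(np.load(f"pics/{n}.npz")["color"])[3])
E
```

```text
yaw 58.778375231426374 [0.59927127 0.12320889 0.32120324] [2.73718318e+00 1.54164233e+00 1.95964395e-03] 
q [ 0.285  0.596 -0.816  1.748  0.502  1.018  0.309] F [-1.42 -0.76  0.41] 0.042680897241821926 8.95
[[58.778, -0.081, -0.65], [58.901, -0.069, -0.21], [58.937, -0.096, -0.026], [58.924, -0.05, 0.06], [58.905, -0.068, 0.085], [58.883, -0.077, 0.088]] mean [58.888 -0.073 -0.109]
118.94807490466049
119.03738073808464
119.00368343129824
```

```bash
cat > m.py <<'E'
from h import *
from bench import r
o=r.get_obs(); L=[]
for i in range(4):
    r.grab_frame("side"); o=r.get_obs(); L.append([yaw(o),o["moment"][2],o["tau"][6]])
L=np.array(L)
print("yaw %.2f M %.3f sd %.3f tau7 %.3f t %.2f q7 %.3f"%(L[:,0].mean(),L[:,1].mean(),L[:,1].std(),L[-1,2],o["clock"],o["joints"][6]))
E
python3 m.py
```

```text
yaw 58.84 M -0.093 sd 0.019 tau7 0.071 t 9.45 q7 0.310
```

>>> {"name": "apply_moves", "arguments": {"dp": [[0,0,0],[0,0,0]], "twist": [[0,0,0.025],[0,0,0]], "jaw": [255,255]}}

```text
clock: 9.65
tcp_pos: [0.5993, 0.1232, 0.3212]
orientation: [-2.776, -1.471, -0.002]
contact_force: [-1.4, -0.4, 1.1]
grip_width: 0.0428
```

```bash
python3 m.py
```

```text
yaw 55.90 M 0.064 sd 0.017 tau7 -0.044 t 9.85 q7 0.265
```

>>> {"name": "apply_moves", "arguments": {"dp": [[0,0,0],[0,0,0]], "twist": [[0,0,0.025],[0,0,0]], "jaw": [255,255]}}

```text
clock: 10.05
tcp_pos: [0.5994, 0.1233, 0.3212]
orientation: [-2.812, -1.4, -0.002]
contact_force: [-1.3, -1.0, -0.0]
grip_width: 0.0429
```

```bash
python3 m.py
```

```text
yaw 53.00 M 0.187 sd 0.021 tau7 -0.187 t 10.25 q7 0.220
```

>>> {"name": "apply_moves", "arguments": {"dp": [[0,0,0],[0,0,0]], "twist": [[0,0,0.025],[0,0,0]], "jaw": [255,255]}}

```text
clock: 10.45
tcp_pos: [0.5994, 0.1233, 0.3212]
orientation: [-2.846, -1.329, -0.003]
contact_force: [-1.0, 0.3, 1.5]
grip_width: 0.0431
```

```bash
python3 m.py
```

```text
yaw 50.11 M 0.304 sd 0.028 tau7 -0.320 t 10.65 q7 0.176
```

>>> {"name": "apply_moves", "arguments": {"dp": [[0,0,0],[0,0,0]], "twist": [[0,0,0.025],[0,0,0]], "jaw": [255,255]}}

```text
clock: 10.85
tcp_pos: [0.5994, 0.1231, 0.3212]
orientation: [-2.88, -1.254, -0.002]
contact_force: [-1.7, -0.6, 1.1]
grip_width: 0.0427
```

```bash
python3 m.py
```

```text
yaw 47.14 M -0.020 sd 0.026 tau7 0.008 t 11.05 q7 0.131
```

>>> {"name": "apply_moves", "arguments": {"dp": [[0,0,0],[0,0,0]], "twist": [[0,0,0.025],[0,0,0]], "jaw": [255,255]}}

```text
clock: 11.25
tcp_pos: [0.5994, 0.1231, 0.3212]
orientation: [-2.91, -1.179, -0.002]
contact_force: [-0.7, 0.2, 1.4]
grip_width: 0.0429
```

```bash
python3 m.py
```

```text
yaw 44.21 M -0.127 sd 0.021 tau7 0.110 t 11.45 q7 0.086
```

>>> {"name": "apply_moves", "arguments": {"dp": [[0,0,0],[0,0,0]], "twist": [[0,0,0.025],[0,0,0]], "jaw": [255,255]}}

```text
clock: 11.65
tcp_pos: [0.5995, 0.1232, 0.3212]
orientation: [-2.939, -1.106, -0.002]
contact_force: [-1.0, -0.1, 1.0]
grip_width: 0.0428
```

```bash
python3 m.py
```

```text
yaw 41.29 M -0.193 sd 0.068 tau7 0.212 t 11.85 q7 0.041
```

>>> {"name": "apply_moves", "arguments": {"dp": [[0,0,0],[0,0,0]], "twist": [[0,0,0.025],[0,0,0]], "jaw": [255,255]}}

```text
clock: 12.05
tcp_pos: [0.5995, 0.1232, 0.3212]
orientation: [-2.966, -1.031, -0.002]
contact_force: [-1.3, -1.0, 1.8]
grip_width: 0.0428
```

```bash
python3 m.py
```

```text
yaw 38.39 M -0.073 sd 0.022 tau7 0.084 t 12.25 q7 -0.003
```

The detents read clearly. Wells are at yaw 57.1 (click 1) and about 36.9 (click 2), so the zero well is at about 77 and click 4 should be at about −3. I'll wind on through click 3 and approach click 4 in small steps.

>>> {"name": "apply_moves", "arguments": {"dp": [[0,0,0],[0,0,0],[0,0,0],[0,0,0],[0,0,0],[0,0,0],[0,0,0]], "twist": [[0,0,0.03],[0,0,0.03],[0,0,0.03],[0,0,0.03],[0,0,0.03],[0,0,0.025],[0,0,0]], "jaw": [255,255,255,255,255,255,255]}}

```text
clock: 12.95
tcp_pos: [0.5997, 0.1233, 0.3212]
orientation: [-3.105, -0.468, -0.003]
contact_force: [-0.8, -0.3, 1.9]
grip_width: 0.0429
```

```bash
python3 m.py
```

```text
yaw 17.20 M -0.017 sd 0.033 tau7 0.014 t 13.15 q7 -0.330
```

>>> {"name": "apply_moves", "arguments": {"dp": [[0,0,0],[0,0,0],[0,0,0]], "twist": [[0,0,0.025],[0,0,0.025],[0,0,0]], "jaw": [255,255,255]}}

```text
clock: 13.45
tcp_pos: [0.5998, 0.1233, 0.3212]
orientation: [-3.125, -0.308, -0.003]
contact_force: [-0.5, -1.4, 0.1]
grip_width: 0.0425
```

```bash
python3 m.py
```

```text
yaw 11.31 M 0.252 sd 0.010 tau7 -0.265 t 13.65 q7 -0.420
```

>>> {"name": "apply_moves", "arguments": {"dp": [[0,0,0],[0,0,0]], "twist": [[0,0,0.025],[0,0,0]], "jaw": [255,255]}}

```text
clock: 13.85
tcp_pos: [0.5998, 0.1232, 0.3212]
orientation: [-3.131, -0.228, -0.003]
contact_force: [-2.7, 0.5, 3.7]
grip_width: 0.0424
```

```bash
python3 m.py
```

```text
yaw 8.38 M 0.064 sd 0.017 tau7 -0.066 t 14.05 q7 -0.465
```

>>> {"name": "apply_moves", "arguments": {"dp": [[0,0,0],[0,0,0]], "twist": [[0,0,0.025],[0,0,0]], "jaw": [255,255]}}

```text
clock: 14.25
tcp_pos: [0.5998, 0.1232, 0.3212]
orientation: [-3.136, -0.147, -0.003]
contact_force: [-1.5, -0.6, 0.4]
grip_width: 0.0427
```

```bash
python3 m.py
```

```text
yaw 5.45 M -0.066 sd 0.019 tau7 0.062 t 14.45 q7 -0.510
```

>>> {"name": "apply_moves", "arguments": {"dp": [[0,0,0],[0,0,0],[0,0,0],[0,0,0]], "twist": [[0,0,0.025],[0,0,0.025],[0,0,0.02],[0,0,0]], "jaw": [255,255,255,255]}}

```text
clock: 14.85
tcp_pos: [0.6, 0.1232, 0.3212]
orientation: [-3.138, 0.084, -0.002]
contact_force: [-0.9, -0.0, 1.7]
grip_width: 0.0426
```

```bash
python3 m.py; python3 st.py w12|tail -3
python3 - <<'E'
from h import *
for n in ("w12",): print(lang(np.load(f"pics/{n}.npz")["color"])[3])
E
```

```text
yaw -3.02 M -0.008 sd 0.031 tau7 0.015 t 15.05 q7 -0.640
[[-3.032, 0.031, 0.015], [-3.047, 0.012, 0.015], [-3.06, -0.006, 0.012], [-3.067, 0.006, 0.01], [-3.077, 0.007, 0.008], [-3.082, -0.032, 0.006]] mean [-3.061e+00  3.000e-03  1.100e-02]
line px 275 uv 268.97818181818184 349.52363636363634
line (np.float64(-111.02216467074263), 275) line-yaw -107.94026545859167
118.83286315538717
```

Torque is zero at yaw −3.05, which is the click-4 well, and the knob hasn't slipped. Releasing and lifting.

>>> {"name": "apply_moves", "arguments": {"dp": [[0,0,0],[0,0,0],[0,0,0],[0,0,0],[0,0,0],[0,0,0],[0,0,-0.15],[0,0,-0.25],[0,0,-0.25],[0,0,0],[0,0,0]], "twist": [[0,0,0],[0,0,0],[0,0,0],[0,0,0],[0,0,0],[0,0,0],[0,0,0],[0,0,0],[0,0,0],[0,0,0],[0,0,0]], "jaw": [0,0,0,0,0,0,0,0,0,0,0]}}

```text
clock: 16.45
tcp_pos: [0.6001, 0.1228, 0.4006]
orientation: [-3.137, 0.084, -0.002]
contact_force: [0.1, -1.0, -0.4]
grip_width: 0.0854
```

```bash
python3 st.py w13
python3 - <<'E'
from h import *
from bench import r
o=r.get_obs(); f=dict(np.load("pics/w13.npz")); print(lw(f,o,(281,270,45)))
E
```

```text
yaw -3.0502906007035504 [0.60006944 0.12281681 0.40064692] [-3.13653745e+00  8.35077591e-02 -1.60141633e-03] 
q [ 0.15   0.445 -0.606  1.684  0.275  1.097 -0.589] F [ 0.15 -0.96 -0.42] 0.08540690479689501 16.45
[[-3.05, 0.023, 0.011], [-3.044, -0.023, 0.002], [-3.039, 0.003, 0.007], [-3.038, 0.032, 0.002], [-3.036, -0.012, -0.0], [-3.039, -0.04, -0.001]] mean [-3.041e+00 -3.000e-03  3.000e-03]
line px 112 uv 272.36607142857144 254.92857142857142
line (np.float64(-115.38559599408154), 112) line-yaw -112.34675000142722
('hub', array([nan, nan]), 'n', np.int64(509), np.int64(0), 'ang', np.float64(nan), 'pca', np.float64(nan), 'elong', array([0.00534, 0.00338]), np.float64(nan))h.py:61: RuntimeWarning: Mean of empty slice.
  a=P(u[L],v[L]); b=P(u[hub],v[hub]); e=a.mean(0)-b.mean(0)
  ret = um.true_divide(
h.py:63: RuntimeWarning: Mean of empty slice.
  return "hub",b.mean(0).round(4),"n",L.sum(),hub.sum(),"ang",np.degrees(np.arctan2(e[1],e[0])).round(2),"pca",np.degrees(np.arctan2(ax[1],ax[0])).round(2),"elong",np.sqrt(w[::-1]).round(5), np.hypot(*e).round(4)
```

View pics/w13.png

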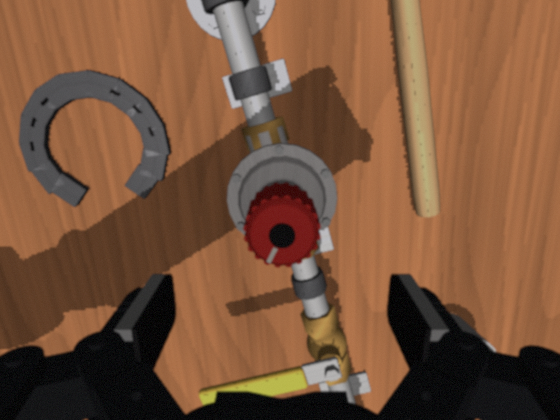

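Run:
```python
from h import *
from bench import r
o=r.get_obs(); f=dict(np.load("pics/w13.npz")); print(lw(f,o,(282,236,29)))
# lever recheck with wrist + side
p=pts(f,yel(f),o); p=p[(p[:,2]>.105)&(p[:,2]<.135)]; print(cv2.minAreaRect((p[:,:2]*1000).astype(np.float32)),p.min(0),p.max(0))
```

```text
('hub', array([0.5993, 0.1228]), 'n', np.int64(95), np.int64(410), 'ang', np.float64(-118.63), 'pca', np.float64(-118.79), 'elong', array([0.00288, 0.00099]), np.float64(0.0129))Traceback (most recent call last):
  File "<stdin>", line 5, in <module>
    return umr_minimum(a, axis, None, out, keepdims, initial, where)
ValueError: zero-size array to reduction operation minimum which has no identity
```

The line is at −118.6° after release against −118.2° expected, so the knob rests on click 4. Now the lever: valve axis ≈ (0.6315, −0.023), and I'll grip at 80 mm radius.

Run:
```python
from h import *
from bench import r
o=r.get_obs()
plan(o,[((.553,-.0405,.38),-77.5)],vmax=.04,wmax=7.5)
```

```text
[-0.032, 0.138, 0.016] [-0.0001, 0.0002, 0.0621]
[-0.014, 0.141, 0.016] [-0.0001, 0.0002, 0.0621]
[0.005, 0.142, 0.016] [-0.0001, 0.0002, 0.0621]
[0.023, 0.14, 0.016] [-0.0001, 0.0002, 0.0621]
[0.041, 0.136, 0.016] [-0.0001, 0.0002, 0.0621]
[0.058, 0.129, 0.016] [-0.0001, 0.0002, 0.0621]
[0.074, 0.121, 0.016] [-0.0001, 0.0002, 0.0621]
[0.089, 0.11, 0.016] [-0.0001, 0.0002, 0.0621]
[0.103, 0.097, 0.016] [-0.0001, 0.0002, 0.0621]
[0.115, 0.083, 0.016] [-0.0001, 0.0002, 0.0621]
--
10
```

>>> {"name": "apply_moves", "arguments": {"dp": [[-0.03,0.14,0.016],[-0.015,0.14,0.016],[0.005,0.14,0.016],[0.025,0.14,0.016],[0.04,0.135,0.016],[0.06,0.13,0.016],[0.075,0.12,0.016],[0.09,0.11,0.016],[0.105,0.095,0.016],[0.115,0.085,0.016],[0,0,0],[0,0,0]], "twist": [[0,0,0.062],[0,0,0.062],[0,0,0.062],[0,0,0.062],[0,0,0.062],[0,0,0.062],[0,0,0.062],[0,0,0.062],[0,0,0.062],[0,0,0.062],[0,0,0],[0,0,0]], "jaw": [0,0,0,0,0,0,0,0,0,0,0,0]}}

```text
clock: 17.95
tcp_pos: [0.547, -0.0449, 0.372]
orientation: [2.401, -2.02, -0.021]
contact_force: [-1.4, 0.1, 0.0]
grip_width: 0.0856
```

Run:
```python
from h import *
from bench import r
o=r.get_obs(); print(yaw(o),o["tcp_pos"],o["joints"].round(3))
f=r.grab_frame("wrist"); cv2.imwrite("pics/w14.png",f["color"][:,:,::-1]); np.savez("pics/w14.npz",**f)
p=pts(f,yel(f),o); print(len(p)); p=p[(p[:,2]>.105)&(p[:,2]<.135)]; print(len(p),cv2.minAreaRect((p[:,:2]*1000).astype(np.float32)),p.mean(0))
plan(o,[((.553,-.0405,.282),-77.5)],vmax=.03,wmax=7.5)
```

```text
-80.12729954121832 [ 0.54704987 -0.04490042  0.37200417] [ 0.219  0.328 -0.304  1.872  0.109  0.971 -1.532]
0
0 ((0.0, 0.0), (0.0, 0.0), 0.0) [nan nan nan]
[-0.005, -0.016, 0.187] [0.0013, 0.001, -0.0055]
[-0.006, -0.015, 0.187] [0.0013, 0.001, -0.0055]
[-0.006, -0.015, 0.187] [0.0013, 0.001, -0.0055]
[-0.006, -0.015, 0.187] [0.0013, 0.001, -0.0055]
--
4<stdin>:5: RuntimeWarning: Mean of empty slice.
  ret = um.true_divide(
```

View pics/w14.png

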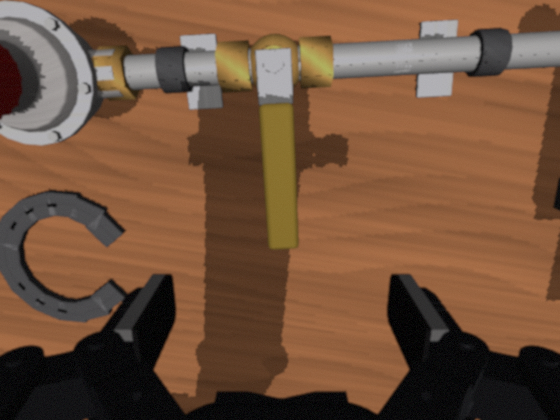

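Run:
```python
from h import *
from bench import r
o=dict(r.get_obs()); f=dict(np.load("pics/w14.npz"))
h=cv2.cvtColor(f["color"],cv2.COLOR_RGB2HSV); m=(abs(h[...,0].astype(int)-26)<6)&(h[...,1]>170)&(h[...,2]>70); m[:105]=0; m[255:]=0; m[:,:250]=0; m[:,310:]=0
p=pts(f,m,o); p=p[(p[:,2]>.105)&(p[:,2]<.135)]
print(len(p),cv2.minAreaRect((p[:,:2]*1000).astype(np.float32)),p.mean(0),p.min(0),p.max(0))
```

```text
1110 ((566.1546630859375, -38.96715545654297), (90.1853256225586, 19.49900245666504), 12.778460502624512) [ 0.5614912  -0.0394527   0.12245155] [ 0.52165708 -0.05654582  0.11938021] [ 0.61113047 -0.02052854  0.12451273]
```

Lever confirmed: centre (0.566,−0.039), at 12.6° (tip at pixel (283,247)). Descending over it.

>>> {"name": "apply_moves", "arguments": {"dp": [[-0.005,-0.015,0.185],[-0.005,-0.015,0.185],[-0.005,-0.015,0.185],[0,-0.01,0.16],[0,0,0],[0,0,0]], "twist": [[0.001,0.001,-0.0055],[0.001,0.001,-0.0055],[0.001,0.001,-0.0055],[0.001,0.001,-0.0055],[0,0,0],[0,0,0]], "jaw": [0,0,0,0,0,0]}}

```text
clock: 18.6
tcp_pos: [0.5556, -0.0343, 0.285]
orientation: [-2.471, 1.934, 0.0]
contact_force: [-0.5, 1.0, 0.8]
grip_width: 0.085
```

Run:
```python
from h import *
from bench import r
o=r.get_obs(); print(yaw(o),o["tcp_pos"],o["orientation"],o["joints"].round(3),o["contact_force"])
f=r.grab_frame("wrist"); cv2.imwrite("pics/w15.png",f["color"][:,:,::-1])
plan(o,[((.5538,-.0411,.281),-77.5)],vmax=.03,wmax=7.5)
```

```text
-76.10185563126268 [ 0.55558179 -0.03431607  0.28499012] [-2.47088612e+00  1.93401438e+00  4.34634476e-04] [ 0.189  0.448 -0.3    1.93   0.178  0.787 -1.537] [-0.53622005  0.982577    0.82116629]
[0.051, 0.028, 0.033] [-0.0013, 0.0012, 0.0116]
--
1
```

View pics/w15.png

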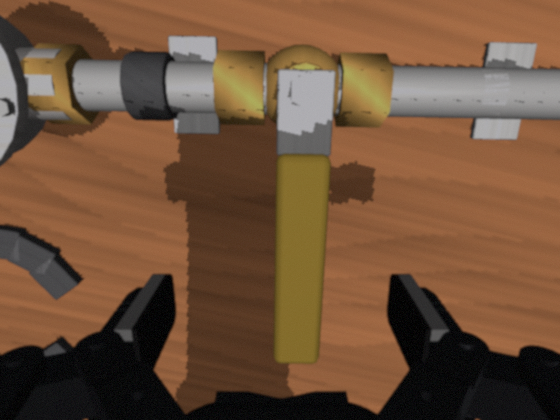

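>>> {"name": "apply_moves", "arguments": {"dp": [[0.05,0.03,0.033],[0,0,0],[0,0,0],[0,0,0],[0,0,0],[0,0,0],[0,0,0],[0,0,0],[0,0,0],[0,0,0]], "twist": [[-0.001,0.001,0.0115],[0,0,0],[0,0,0],[0,0,0],[0,0,0],[0,0,0],[0,0,0],[0,0,0],[0,0,0],[0,0,0]], "jaw": [0,0,255,255,255,255,255,255,255,255], "grip_force": 25}}

```text
clock: 19.65
tcp_pos: [0.5544, -0.0415, 0.2847]
orientation: [-2.447, 1.964, -0.008]
contact_force: [-0.3, 0.1, 0.8]
grip_width: 0.0189
```

Run:
```python
from h import *
from bench import r
o=r.get_obs(); print(yaw(o),o["tcp_pos"],o["orientation"],o["joints"].round(3),o["contact_force"],o["moment"],o["grip_width"])
f=r.grab_frame("wrist"); cv2.imwrite("pics/w16.png",f["color"][:,:,::-1])
V=np.array([.6315,-.0232]); 
d=o["tcp_pos"][:2]-V; print("r",np.hypot(*d),np.degrees(np.arctan2(d[1],d[0])))
a0=np.arctan2(d[1],d[0]); rr=np.hypot(*d); y0=yaw(o)
n=15
plan(o,[((V[0]+rr*np.cos(a0+np.radians(6*i)),V[1]+rr*np.sin(a0+np.radians(6*i)),.281),y0+6*i) for i in range(1,n+1)],wmax=9)
```

```text
-77.5188189967598 [ 0.5544335  -0.04148171  0.28466318] [-2.44679666  1.96441184 -0.00824837] [ 0.193  0.445 -0.291  1.934  0.178  0.78  -1.55 ] [-0.31001937  0.11140707  0.80453069] [0.02780778 0.08946472 0.21593923] 0.018941945817520008
r 0.07920521407722807 -166.65497438753593
[0.069, -0.004, 0.031] [-0.0029, -0.001, -0.05]
--
[0.069, -0.005, -0.0] [0.0, 0.0, -0.05]
--
[0.069, -0.005, -0.0] [-0.0, 0.0, -0.05]
--
[0.069, -0.005, 0.0] [0.0, -0.0, -0.05]
--
[0.069, -0.005, -0.0] [-0.0, 0.0, -0.05]
--
[0.069, -0.005, 0.0] [0.0, -0.0, -0.05]
--
[0.069, -0.005, -0.0] [-0.0, 0.0, -0.05]
--
[0.069, -0.005, 0.0] [0.0, -0.0, -0.05]
--
[0.069, -0.005, 0.0] [-0.0, 0.0, -0.05]
--
[0.069, -0.005, -0.0] [0.0, 0.0, -0.05]
--
[0.069, -0.005, 0.0] [-0.0, 0.0, -0.05]
--
[0.069, -0.005, -0.0] [0.0, 0.0, -0.05]
--
[0.069, -0.005, 0.0] [-0.0, -0.0, -0.05]
--
[0.069, -0.005, -0.0] [0.0, 0.0, -0.05]
--
[0.069, -0.005, 0.0] [-0.0, -0.0, -0.05]
--
15
```

View pics/w16.png

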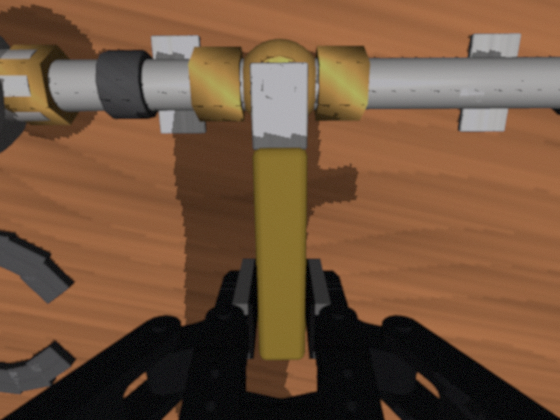

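Lever gripped square. First 30° of the arc at 5° per row.

>>> {"name": "apply_moves", "arguments": {"dp": [[0.058,-0.003,0],[0.058,-0.003,0],[0.058,-0.003,0],[0.058,-0.003,0],[0.058,-0.003,0],[0.058,-0.003,0]], "twist": [[0,0,-0.042],[0,0,-0.042],[0,0,-0.042],[0,0,-0.042],[0,0,-0.042],[0,0,-0.042]], "jaw": [255,255,255,255,255,255]}}

```text
clock: 20.3
tcp_pos: [0.5743, -0.0786, 0.2847]
orientation: [-2.883, 1.239, -0.007]
contact_force: [0.2, 1.8, -0.4]
grip_width: 0.0194
```

```bash
cat > v.py <<'E'
from h import *
from bench import r
import sys
f=r.grab_frame("side"); o=r.get_obs(); V=np.array([.6315,-.0232]); d=o["tcp_pos"][:2]-V
print("yaw",yaw(o),o["tcp_pos"],"r",np.hypot(*d).round(4),"az",np.degrees(np.arctan2(d[1],d[0])).round(2),"F",o["contact_force"].round(1),"M",o["moment"].round(2),o["grip_width"],o["clock"],o["joints"].round(2))
if len(sys.argv)>1:
    f=r.grab_frame("wrist");cv2.imwrite(f"pics/{sys.argv[1]}.png",f["color"][:,:,::-1])
E
python3 v.py w17
```

```text
yaw -46.311352535371235 [ 0.57499333 -0.07945146  0.28468903] r 0.0797 az -135.13 F [ 0.9 -0.7 -0.4] M [-0.15 -0.15  0.17] 0.0191785429162715 20.35 [ 0.34  0.49 -0.41  1.87  0.26  0.82 -1.  ]
```

View pics/w17.png

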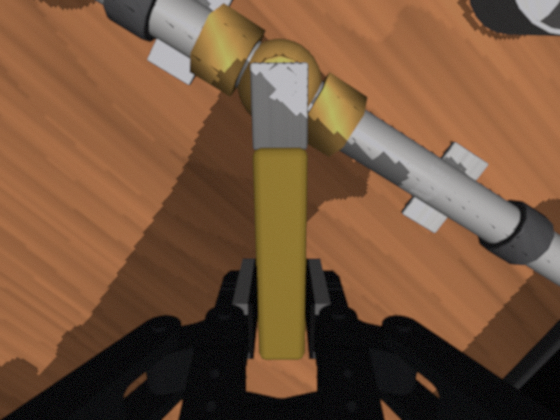

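>>> {"name": "apply_moves", "arguments": {"dp": [[0.058,-0.003,0],[0.058,-0.003,0],[0.058,-0.003,0],[0.058,-0.003,0],[0.058,-0.003,0],[0.058,-0.003,0],[0.058,-0.003,0],[0.058,-0.003,0],[0.058,-0.003,0],[0.058,-0.003,0]], "twist": [[0,0,-0.042],[0,0,-0.042],[0,0,-0.042],[0,0,-0.042],[0,0,-0.042],[0,0,-0.042],[0,0,-0.042],[0,0,-0.042],[0,0,-0.042],[0,0,-0.042]], "jaw": [255,255,255,255,255,255,255,255,255,255]}}

```text
clock: 21.4
tcp_pos: [0.6375, -0.1035, 0.2847]
orientation: [-3.139, -0.097, -0.005]
contact_force: [0.6, -0.5, 0.8]
grip_width: 0.019
```

```bash
python3 v.py w18
```

```text
yaw 3.795883547618175 [ 0.63832944 -0.10343561  0.28472521] r 0.0805 az -85.13 F [ 1.6 -0.4  1.4] M [-0.22 -0.36 -0.06] 0.01918022813737501 21.45 [ 0.48  0.63 -0.59  1.7   0.41  0.94 -0.2 ]
```

View pics/w18.png

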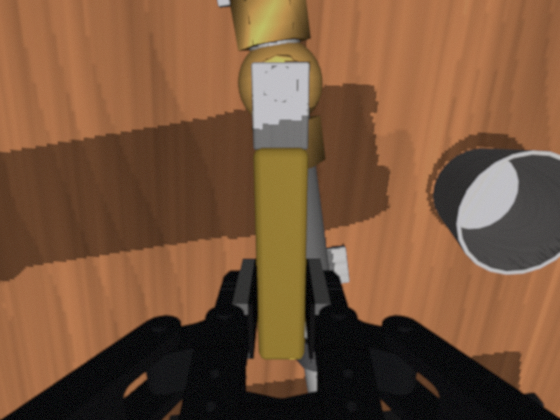

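>>> {"name": "apply_moves", "arguments": {"dp": [[0.046,-0.005,0],[0.035,-0.005,0],[0,0,0]], "twist": [[0,0,-0.033],[0,0,-0.025],[0,0,0]], "jaw": [255,255,255]}}

```text
clock: 21.8
tcp_pos: [0.6469, -0.1021, 0.2847]
orientation: [3.129, 0.27, 0.006]
contact_force: [2.8, -0.6, -1.2]
grip_width: 0.019
```

```bash
python3 v.py
```

```text
yaw 9.810909775171941 [ 0.64681915 -0.10211019  0.28475893] r 0.0804 az -79.01 F [ 3.5 -1.2 -1.6] M [-0.07 -0.57  0.03] 0.018747694616055452 21.85 [ 0.49  0.64 -0.61  1.67  0.43  0.96 -0.11]
```

>>> {"name": "apply_moves", "arguments": {"dp": [[0.023,-0.002,0],[0,0,0]], "twist": [[0,0,-0.017],[0,0,0]], "jaw": [255,255]}}

```text
clock: 22.05
tcp_pos: [0.6492, -0.1015, 0.2848]
orientation: [3.124, 0.321, 0.006]
contact_force: [3.4, -0.6, -1.4]
grip_width: 0.0189
```

```bash
python3 v.py w19
```

```text
yaw 11.685173914894202 [ 0.64916214 -0.10153345  0.28476017] r 0.0803 az -77.29 F [ 3.2 -1.2 -0.8] M [-0.13 -0.59  0.01] 0.019140056517183503 22.1 [ 0.49  0.65 -0.61  1.67  0.44  0.96 -0.08]
```

View pics/w19.png

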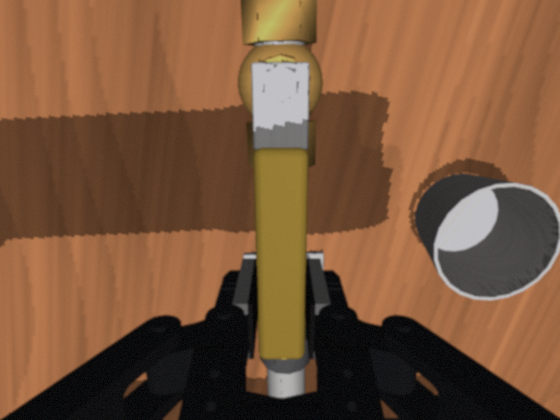

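>>> {"name": "apply_moves", "arguments": {"dp": [[0.014,-0.001,0],[0,0,0]], "twist": [[0,0,-0.01],[0,0,0]], "jaw": [255,255]}}

```text
clock: 22.35
tcp_pos: [0.6506, -0.1012, 0.2848]
orientation: [3.12, 0.353, 0.005]
contact_force: [2.3, -0.1, -1.1]
grip_width: 0.0192
```

```bash
python3 v.py
```

```text
yaw 12.863052586249873 [ 0.65055658 -0.10122665  0.28476102] r 0.0803 az -76.28 F [ 1.4 -0.9  0.4] M [-0.11 -0.33 -0.23] 0.019088642501245534 22.4 [ 0.49  0.65 -0.62  1.67  0.44  0.96 -0.06]
```

>>> {"name": "apply_moves", "arguments": {"dp": [[0.014,-0.001,0],[0,0,0]], "twist": [[0,0,-0.009],[0,0,0]], "jaw": [255,255]}}

```text
clock: 22.6
tcp_pos: [0.6512, -0.101, 0.2847]
orientation: [3.117, 0.381, -0.001]
contact_force: [2.2, -0.8, -0.1]
grip_width: 0.0193
```

```bash
python3 v.py
```

```text
yaw 13.899122486872344 [ 0.65121516 -0.10104578  0.28468603] r 0.0803 az -75.79 F [-1.  -1.7  2.2] M [-0.04  0.13 -0.56] 0.019087900736382373 22.65 [ 0.49  0.66 -0.62  1.66  0.45  0.97 -0.05]
```

Torque about the valve axis is now about −0.67 N m, well over the 0.25 N m friction, so the lever is against its open stop. Releasing and lifting.

>>> {"name": "apply_moves", "arguments": {"dp": [[0,0,0],[0,0,0],[0,0,0],[0,0,0],[0,0,0],[0,0,0],[0,0,-0.1],[0,0,-0.25],[0,0,-0.3],[0,0,-0.3],[0,0,0],[0,0,0]], "twist": [[0,0,0],[0,0,0],[0,0,0],[0,0,0],[0,0,0],[0,0,0],[0,0,0],[0,0,0],[0,0,0],[0,0,0],[0,0,0],[0,0,0]], "jaw": [0,0,0,0,0,0,0,0,0,0,0,0]}}

```text
clock: 23.85
tcp_pos: [0.6509, -0.0988, 0.4057]
orientation: [-3.117, -0.389, 0.001]
contact_force: [-0.6, -1.2, -1.3]
grip_width: 0.085
```

Run:
```python
from h import *
from bench import r
o=r.get_obs(); print(yaw(o),o["tcp_pos"],o["contact_force"],o["clock"])
f=r.grab_frame("wrist"); cv2.imwrite("pics/w20.png",f["color"][:,:,::-1])
h=cv2.cvtColor(f["color"],cv2.COLOR_RGB2HSV); m=(abs(h[...,0].astype(int)-26)<6)&(h[...,1]>170)&(h[...,2]>70); m[270:]=0
p=pts(f,m,o); p=p[(p[:,2]>.112)&(p[:,2]<.135)]
print(len(p),cv2.minAreaRect((p[:,:2]*1000).astype(np.float32)),p.mean(0))
for n in("top","side"):
    f=r.grab_frame(n); cv2.imwrite(f"pics/{n}2.png",f["color"][:,:,::-1])
    p=pts(f,yel(f)); p=p[(p[:,2]>.105)&(p[:,2]<.135)]
    if len(p): print(n,len(p),cv2.minAreaRect((p[:,:2]*1000).astype(np.float32)),p.mean(0))
```

```text
14.238183795885304 [ 0.65090007 -0.09879504  0.40569344] [-0.62426282 -1.17132348 -1.28053809] 23.85
178 ((646.71044921875, -85.11164855957031), (19.13823890686035, 79.85235595703125), 12.260080337524414) [ 0.64635777 -0.0861332   0.12244389]
side 16 ((654.8114013671875, -127.35989379882812), (7.760199546813965, 17.255142211914062), 87.95001220703125) [ 0.65506783 -0.12683662  0.12526657]
```

View pics/w20.png

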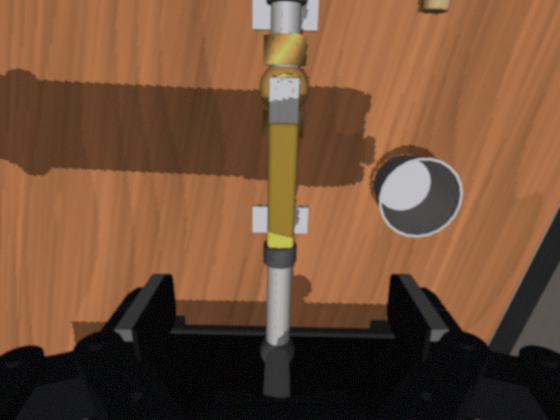

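View pics/side2.png

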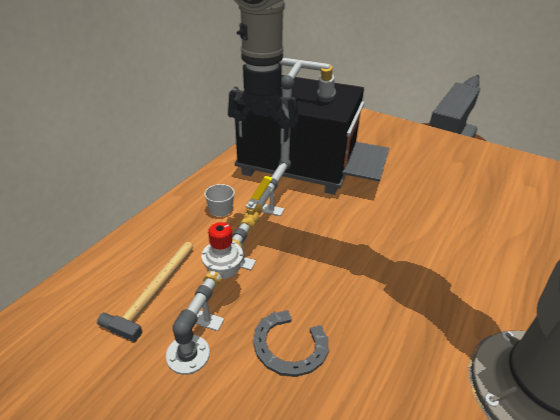

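>>> {"name": "apply_moves", "arguments": {"dp": [[0,-0.3,0],[0,-0.35,0],[0,-0.35,0],[0,-0.35,0],[0,-0.35,0],[0,-0.25,0],[0,0,0],[0,0,0]], "twist": [[0,0,0],[0,0,0],[0,0,0],[0,0,0],[0,0,0],[0,0,0],[0,0,0],[0,0,0]], "jaw": [0,0,0,0,0,0,0,0]}}

```text
clock: 24.8
tcp_pos: [0.5897, 0.1326, 0.394]
orientation: [-3.117, -0.384, 0.03]
contact_force: [0.1, -0.5, -0.2]
grip_width: 0.0855
```

Run:
```python
from h import *
from bench import r
o=r.get_obs(); print(yaw(o),o["tcp_pos"],o["contact_force"],o["clock"])
f=r.grab_frame("wrist"); cv2.imwrite("pics/w21.png",f["color"][:,:,::-1]); np.savez("pics/w21.npz",**f)
for n in("top","side"):
    f=r.grab_frame(n); cv2.imwrite(f"pics/{n}3.png",f["color"][:,:,::-1]); np.savez(f"pics/{n}3.npz",**f)
    p=pts(f,yel(f)); p=p[(p[:,2]>.105)&(p[:,2]<.135)]
    if len(p):
        q=p[:,:2]-p[:,:2].mean(0); w,V=np.linalg.eigh(q.T@q); print(n,len(p),cv2.minAreaRect((p[:,:2]*1000).astype(np.float32)),p.mean(0),"dir",np.degrees(np.arctan2(V[1,1],V[0,1]))%180)
    f0=dict(np.load(f"pics/{n}0.npz")); p=pts(f0,yel(f0)); p=p[(p[:,2]>.105)&(p[:,2]<.135)]; q=p[:,:2]-p[:,:2].mean(0); w,V=np.linalg.eigh(q.T@q); print(" before dir",np.degrees(np.arctan2(V[1,1],V[0,1]))%180)
    # bystanders change
    d=cv2.absdiff(f0["color"],f["color"]).max(2); cv2.imwrite(f"pics/diff_{n}.png",d)
```

```text
14.042643771342759 [0.58966945 0.13263559 0.39404291] [ 0.07257538 -0.45810328 -0.22586054] 24.8
top 195 ((646.0850830078125, -88.28521728515625), (18.28451919555664, 87.62968444824219), 12.892592430114746) [ 0.64832134 -0.0913123   0.12509275] dir 101.56575806756989
 before dir 13.107571212066375
side 108 ((646.5545043945312, -88.50218200683594), (17.97051239013672, 90.2988052368164), 13.562972068786621) [ 0.64749472 -0.09976226  0.12490241] dir 109.26679534365788
 before dir 13.22893326341844
```

View pics/top3.png

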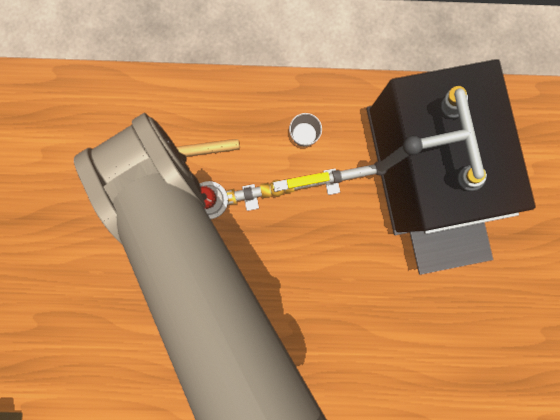

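View pics/w21.png

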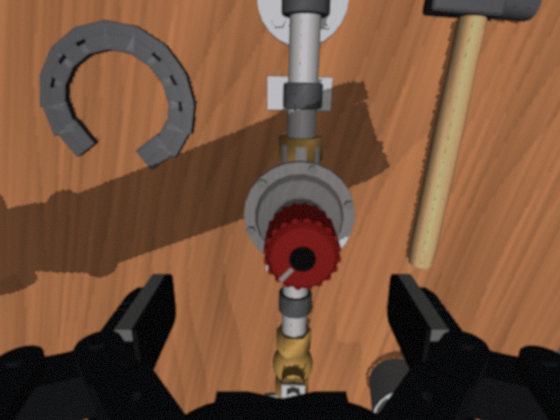

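View pics/side3.png

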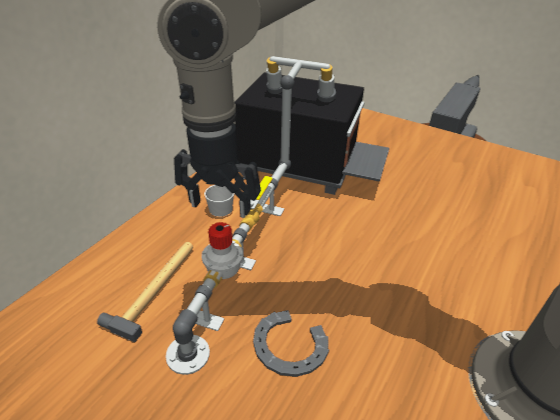

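Run:
```python
from h import *
from bench import r
o=r.get_obs(); f=dict(np.load("pics/w21.npz")); print(lw(f,o,(303,258,29)))
for n in["side"]:
    d=cv2.imread(f"pics/diff_{n}.png",0); 
    for nm,(a,b,c,e) in dict(shoe=(250,310,330,375),hammer=(95,240,192,340),tin=(200,180,240,216)).items(): print(nm,(d[b:e,a:c]>40).mean().round(4))
```

```text
('hub', array([0.5999, 0.1215]), 'n', np.int64(86), np.int64(408), 'ang', np.float64(-119.25), 'pca', np.float64(-117.47), 'elong', array([0.00237, 0.00106]), np.float64(0.0121))
shoe 0.055
hammer 0.0212
tin 0.209
```

Run:
```python
from bench import r
print(r.hand_in()); print(r.get_obs()["clock"])
```

```text
the job is handed in; nothing more can be done
None
the job is handed in; nothing more can be done
```

The forge is ready to light, and I handed the job in at about 25 s of the 72 s allowed. The regulator is on click 4 and the shut-off lever is fully open.

- **Zero stop:** I backed the knob off anticlockwise until the torque rose to about 0.6 N m. A further 1° raised it without a click. That marks the stop, and it is below hand tight (0.7 N m).
- **Four clicks:** I wound it clockwise and followed the click torque along the way. It rests in the fourth click position with zero torque. After release its white line sat at −118.6°, against −118.2° expected, and the knob did not slip in the grip.
- **Lever:** After that I swung the lever 90°, until the torque reached about 0.67 N m against its end stop. The top camera puts it 90.5° from where it started, in line with the pipe.
- **Bystanders:** The tin is in the same place in the top view as at the start. The horseshoe and hammer look unmoved in the side and wrist views, but the arm hid most of both in the last top view. My automatic before-and-after picture comparison flagged changes around all three. I put those down to the gripper and its shadow in the view.

**Checks that disagreed:**
- The knob began about 4.7° away from a click position, and I could not explain why. I took the count from the stop and the measured clicks, not from where it started.
- The stop felt slightly softer than stated, by about 1.5°.
- The side camera's lever angle read about 1° higher than the top camera's, with the lever partly hidden.

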